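# Load the dowel feeder

### The arm

A 7-joint arm with a two-finger parallel gripper is mounted at the origin on the work surface. World frame = base frame: x ahead of the robot, y to its left, z up, the work surface at z = 0. Lengths are in m, angles in rad, forces in N, time in s.
With the tool pointing down it reaches from about 0.4 to 0.85 m from the base axis. Payload 4.5 kg.
Tool frame: the origin (TCP) lies on the centre line of the jaws, within the pads' length; the fingertips stand 11 mm ahead of it and the grasp point (between the pads) lies 8 mm behind it; z points along the fingers, y is the line along which they close (so a half turn about z gives the same grasp; the last joint's range is limited). The gripper opens to 88 mm and grips with 3 to 60 N. Pads are 18 mm wide; open, the fingers measure 123 mm over their backs; the gripper's body (75 mm by 187 mm) begins 45 mm behind the grasp point.
Start: joints at [1.236, 0.689, -0.195, 1.565, 0.157, 0.902, -0.215], TCP at [0.225, -0.583, 0.25] pointing down, gripper open.
Joint ranges: [-3.01, 3.01], [-0.46, 2.08], [-1.47, 1.51], [0.13, 2.56], [-1, 4.14], [0.04, 2.09], [-2.66, 2.66]. Speed limits (rad/s): [2.57, 2.57, 3.14, 3.14, 3.14, 3.14, 3.14].

### API

Orientations are given as a unit quaternion [x, y, z, w].
In Python, from plant import * gives the robot as it stands. The module is installed in compiled form; this text tells all that it offers.
- The arm moves only by the tool send_rows, never from a script. Its argument "motion" is a list of rows, each an object of numbers: "x", "y", "z": the shift along the tool's x, y, z in cm; "rx", "ry", "rz": the turn, a rotation vector about the tool's x, y, z in rad; "jaw": the finger opening in cm, from 0 to 8.81. In form: [{"x": .., "y": .., "z": .., "rx": .., "ry": .., "rz": .., "jaw": ..}, ...]. A call has exactly 5 rows; each row shifts and turns the commanded pose from where the row before left it, along the tool's axes as they then stand; what a row does not reach is not made up. A row lasts 1/10 s, in which the tool goes at most 50 mm and 8.59 degrees, less where a joint would pass 70% of its speed; a pose out of reach is approached as far as the arm can. A call is refused whole if a number of a shift passes 5 or a number of a turn 0.15, either way. A call with a gripper value outside its range is refused whole. The fingers move at their own pace and stop on an object; "grip_force" is the grip in N (left out, the last holds). Time passes only in rows, so rows that do not move let the fingers close, or fill a call up. It gives the time, the measured TCP pose, the force, the opening and the grip force at its end, in the units of the state.
- get_state(): the state, without advancing time (a new reading comes with each control period).
- snapshot(name): name is "scene" or "top"; returns a dict with "img" (400x640x3 uint8, red, green, blue), "vertical_fov" (degrees; the focal length in pixels is half the picture's height over the tangent of half this angle, whatever the lens; pixels are square), "cx", "cy" (the principal point, pixels), "D" ([k1, k2, p1, p2, k3] as OpenCV has them; the pictures are not rectified), "extrinsics" (4x4, takes a point from camera to world coordinates). Camera axes: x right, y up, looking along -z (the intrinsics and any distortion apply to the point x, -y, -z); pixel columns grow to the right and rows downward; lengths in m; the calibration is good to about 2 mm. A picture is of the moment at which its call begins. There is no depth.
- finish_job(): hands the job in; it is judged then, once.
The state is a dict: "clock": time; "q": joint angles; "qd": joint speeds; "joint_torque": joint torques, N m; "tool_pos": TCP position; "eef_rot": TCP orientation; "contact_force": force on the tool from outside, world axes, zero at the start; "moment": the same for the moment, N m; "opening": opening from 0.0 (shut) to 1.0 (fully open); "finger_force": force on a finger pad.
Only numpy, scipy, OpenCV 4.12 (cv2) and the standard library are available. Lean on these libraries where they do the work, as an engineer would, in place of code of your own. Each camera call takes 0.05 s, during which the arm holds its last target. There are 200 camera calls.

### The job

Two short, thick, round dowels stand on the dark wooden board, next to a taller round dowel and a square block. Drop both short round dowels through the steel funnel of the dowel feeder, so that they end up stacked one on the other inside the clear tube under the funnel.

Things in the scene. Friction and masses are not known exactly. Their poses are not given: they have to be found in the camera images.
- dowel_a_center (a point): Centre (half-way up) of one of the two identical short round dowels: pale beech, 22 mm diameter, 45 mm tall, both ends bevelled by 4 mm, about 14 g, standing upright and loose on the dark board (260 x 260 x 6 mm, fixed flat on the bench). z axis along the dowel, up at the start. The other parts on the board, at least 90 mm away centre to centre, are a round dowel of the same thickness but 80 mm tall and a square block 34 x 34 x 45 mm; those are not wanted.
- dowel_b_center (a point): Centre (half-way up) of the other short round dowel, identical to the first.
- funnel_mouth (a point): Centre of the funnel's open mouth, at the height of its rim, 175 mm above the bench. Feeder: fixed to the bench, a round steel funnel, mouth 100 mm inside diameter (108 mm outside), narrowing over 60 mm of height to 34 mm, on top of an upright clear tube (34 mm bore, 42 mm outside, 100 mm long) that stands on a 120 x 120 x 15 mm aluminium base. z axis up; nothing stands above the rim.
- well_floor (a point): Centre of the closed floor of the clear tube, 160 mm straight below the centre of the funnel's mouth. z axis up, along the tube. A dowel at the bottom has its centre about 23 mm above this point, one stacked on it about 68 mm.
Not all that is in view belongs to the job. Leave any purple look-alike of the part that bears dowel_b_center alone.

How it is judged:
At the end, for the whole second after the job is handed in: Both short round dowels stay inside the clear tube: each centre within 14 mm of the tube's axis and less than 80 mm above the tube's floor, one stacked on the other (horizontal distance between each of dowel_a_center, dowel_b_center and well_floor below 0.014 m and z of each of dowel_a_center, dowel_b_center in the frame of well_floor below 0.08 m); the robot touches nothing.
It also fails if it takes over 59 s, if anything falls off the work surface, if the arm or the gripper's body presses on something with over 40 N, if the wrist force passes 120 N, or if a joint passes its speed limit or range.

## Working session

There is one attempt and no reset: what is moved stays moved. The work goes in short steps, Python scripts to look and compute and a tool call to move; the robot and the scene stay as the last step left them, time stands still between calls to the robot, and variables do not carry over. Pictures are saved under pics/ and viewed, at most 10 in all, crops included, and the job is handed in when it is done.

Besides the shell and the picture viewer there is one more tool, called after "Emit:" by a JSON object that holds its "method" and its "body", one argument or row to a line. send_rows: Moves the arm, as the interface text tells. Its arguments: {"type":"object","properties":{"motion":{"type":"array"},"grip_force":{"type":"number"}},"required":["motion"]}

```bash
mkdir -p pics; cat > h.py <<'E'
from plant import *
import numpy as np, cv2
def cam(s):
    f=200/np.tan(np.radians(s["vertical_fov"])/2)
    return np.array([[f,0,s["cx"]],[0,f,s["cy"]],[0,0,1]]),np.array(s["D"],float),np.array(s["extrinsics"])
def ray(s,uv):
    K,D,E=cam(s); p=cv2.undistortPoints(np.array([[uv]],float),K,D)[0,0]
    return E[:3,3],E[:3,:3]@np.array([p[0],-p[1],-1])
def onz(s,uv,z):
    o,d=ray(s,uv); return o+d*(z-o[2])/d[2]
def proj(s,P):
    K,D,E=cam(s); c=(np.atleast_2d(P)-E[:3,3])@E[:3,:3]; c=c*[1,-1,-1]
    return cv2.projectPoints(c,np.zeros(3),np.zeros(3),K,D)[0][:,0]
E
python3 - <<'E'
from h import *
import pickle
for n in("scene","top"):
    s=snapshot(n); pickle.dump(s,open(n+".pkl","wb")); cv2.imwrite(f"pics/{n}0.png",s["img"][...,::-1]); print(n,cam(s))
st=get_state(); print(st["clock"],st["tool_pos"],st["eef_rot"],st["opening"])
E
```

```text
scene (array([[462.15571944,   0.        , 320.72117503],
       [  0.        , 462.15571944, 199.28654717],
       [  0.        ,   0.        ,   1.        ]]), array([-0.01491806,  0.        ,  0.        ,  0.        ,  0.        ]), array([[ 0.53305508, -0.44599981,  0.71898293,  1.17631764],
       [ 0.84577954,  0.2582275 , -0.46687849, -0.40904849],
       [ 0.02256655,  0.856973  ,  0.514867  ,  0.60683284],
       [ 0.        ,  0.        ,  0.        ,  1.        ]]))
top (array([[448.90144158,   0.        , 321.90643179],
       [  0.        , 448.90144158, 202.82372973],
       [  0.        ,   0.        ,   1.        ]]), array([-0.11721271,  0.        ,  0.        ,  0.        ,  0.        ]), array([[-0.00845122,  0.98157809, -0.1908744 ,  0.33624092],
       [-0.99978146, -0.00464433,  0.02038302,  0.02171631],
       [ 0.01912105,  0.19100495,  0.98140282,  1.1005328 ],
       [ 0.        ,  0.        ,  0.        ,  1.        ]]))
0.1 [ 0.22508183 -0.58248167  0.24900097] [ 9.83041484e-01  1.83381457e-01 -1.99055077e-04 -8.01663540e-04] 1.0017989986137934
```

View pics/scene0.png

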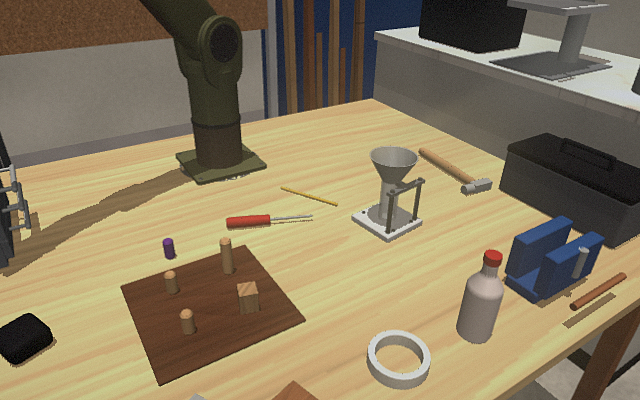

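View pics/top0.png

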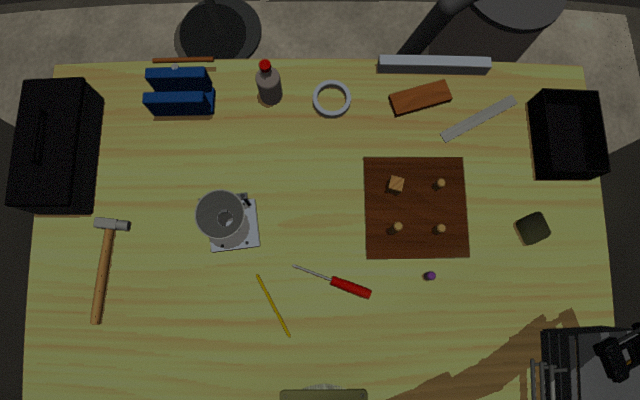

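The scene view shows short dowels at about (171,281) and (187,321), the tall dowel at (226,256), the square block at (248,298) and the funnel mouth at (393,162). A purple look-alike stands off the board at (169,248). In the top view the same parts are at (441,229), (441,183), (397,227), (397,184), (221,213) and (429,276).

The two pale, round, short dowels at top (441,229) and (441,183) fit the description. The part at (397,227) is tall, the one at (397,184) is square, and the purple one is to be left alone.

```bash
python3 - <<'E'
from h import *
import pickle
S={n:pickle.load(open(n+".pkl","rb")) for n in("scene","top")}
seeds={"scene":{"a":(171,281),"b":(187,321)},"top":{"a":(441,229),"b":(441,183)}}
P={}
for n,s in S.items():
    im=s["img"]; hsv=cv2.cvtColor(im,cv2.COLOR_RGB2HSV)
    m=((hsv[...,2]>(95 if n=="top" else 110))&(hsv[...,0]<30)).astype(np.uint8)
    k,l,stt,c=cv2.connectedComponentsWithStats(m)
    for i in range(1,k):
        if 8<stt[i,4]<900: 
            for nm,u in seeds[n].items():
                if np.hypot(*(c[i]-u))<14: print(n,nm,c[i].round(1),stt[i]); P[n,nm]=c[i]
for nm in "ab":
    for n in S: print(nm,n,[onz(S[n],P[n,nm],z).round(4).tolist() for z in(.0285,.051)] if (n,nm) in P else None)
s=S["top"];E=[]
t=S["top"]["img"][150:300,180:480]; 
c1=cv2.resize(S["scene"]["img"][225:345,110:270],None,fx=3.5,fy=3.5,interpolation=cv2.INTER_CUBIC)
c2=cv2.resize(t[:110,:80],None,fx=3,fy=3,interpolation=cv2.INTER_CUBIC)
o=np.zeros((420,560+240,3),np.uint8);o[:,:560]=c1;o[:330,560:]=c2
cv2.imwrite("pics/crop.png",o[...,::-1])
E
```

```text
scene b [185.6 313.5] [179 308  14  11 111]
top b [441.1 182.1] [438 179   7   7  39]
top a [441.3 227.4] [438 224   7   8  40]
a scene None
a top [[0.4823, -0.2915, 0.0285], [0.4792, -0.2849, 0.051]]
b scene [[0.5736, -0.2868, 0.0285], [0.597, -0.2916, 0.051]]
b top [[0.5958, -0.2979, 0.0285], [0.5904, -0.2912, 0.051]]
```

View pics/crop.png

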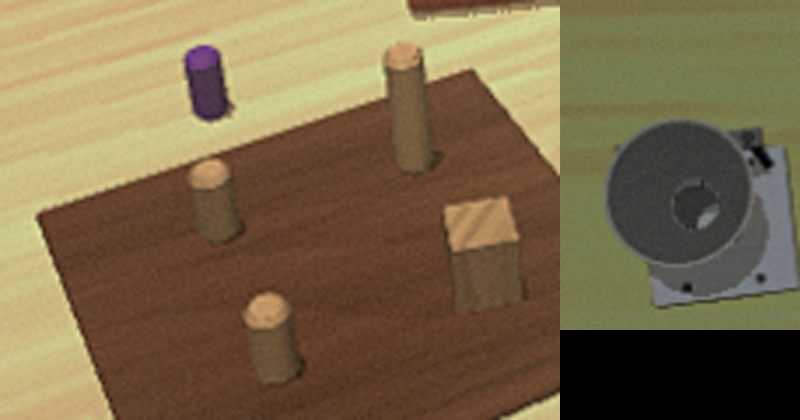

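The crop confirms it: two pale, round, short dowels with top faces at scene (170,275) and (187,314). The tall dowel, the square block and the purple one are clearly different. The funnel rim in the top view is centred at about (220,214).

```bash
cat >> h.py <<'E'
from scipy.spatial.transform import Rotation as R
def go(p):
    st=get_state(); r=R.from_quat(st["eef_rot"])
    print("clk",round(st["clock"],2),"tcp",np.round(st["tool_pos"],4),"toolshift cm",(r.inv().apply(np.array(p)-st["tool_pos"])*100).round(2),"tilt to down",r.inv().apply(np.cross(r.apply([0,0,1]),[0,0,-1])).round(4),"F",np.round(st["contact_force"],1),"op",round(st["opening"]*8.8,2))
E
python3 - <<'E'
from h import *
import pickle
S={n:pickle.load(open(n+".pkl","rb")) for n in("scene","top")}
print("a",onz(S["scene"],(170.3,275),.051),"b",onz(S["scene"],(186.6,314.3),.051))
s=S["top"];im=s["img"]
g=cv2.medianBlur(cv2.cvtColor(im,cv2.COLOR_RGB2GRAY),3)
print("circ",cv2.HoughCircles(g[150:270,170:280],cv2.HOUGH_GRADIENT,1,40,param1=100,param2=15,minRadius=20,maxRadius=30))
print("f top",onz(s,(220.2,214.2),.175))
m=onz(s,(220.2,214.2),.175); th=np.linspace(0,2*np.pi,60)
sc=S["scene"]["img"].copy()
for q,i,n in((s,im.copy(),"t"),(S["scene"],sc,"s")):
    pr=proj(q,np.c_[m[0]+.054*np.cos(th),m[1]+.054*np.sin(th),0*th+.175])
    cv2.polylines(i,[np.int32(pr*16)],True,(255,0,0),1,shift=4)
    c=pr.mean(0).astype(int); print(n,c)
    cr=cv2.resize(i[c[1]-40:c[1]+60,c[0]-40:c[0]+40],None,fx=5,fy=5,interpolation=cv2.INTER_CUBIC)
    o=cr if n=="t" else np.hstack([o,cr])
cv2.imwrite("pics/fun.png",o[...,::-1])
go([.481,-.286,.25])
E
```

```text
a [ 0.48908388 -0.28440007  0.051     ] b [ 0.59960579 -0.29073694  0.051     ]
circ [[[48.5 63.5 23.8]]]
f top [0.49298686 0.21572906 0.175     ]
t [220 213]
s [392 155]
clk 0.1 tcp [ 0.2251 -0.5825  0.249 ] toolshift cm [ 34.56 -18.43  -0.07] tilt to down [-0.0016  0.0001  0.    ] F [-0.7 -0.4  0.6] op 8.82
```

View pics/fun.png

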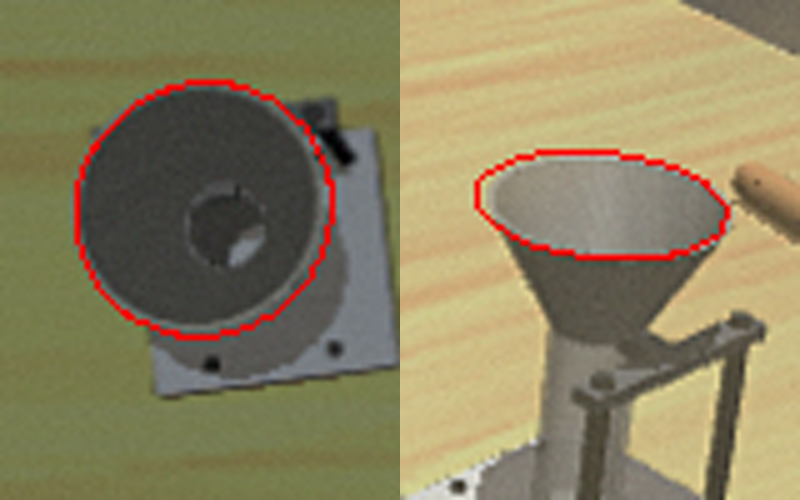

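The red rim predicted from the top view matches in both views, about 2 mm short in +y, so I take the mouth at (0.494, 0.217). Next I move above dowel a.

Emit:
{"method": "send_rows", "body": {
  "motion": [
    {"x": 3.5,"y": -1.84,"jaw": 4.8},
    {"x": 3.5,"y": -1.84,"jaw": 4.8},
    {"x": 3.5,"y": -1.84,"jaw": 4.8},
    {"x": 3.5,"y": -1.84,"jaw": 4.8},
    {"x": 3.5,"y": -1.84,"jaw": 4.8}
  ],
  "grip_force": 15
}}

```text
schema error: expected keys x, y, z, rx, ry, rz, jaw
```

Emit:
{"method": "send_rows", "body": {
  "motion": [
    {"x": 3.5,"y": -1.84,"z": 1.5,"jaw": 4.8},
    {"x": 3.5,"y": -1.84,"z": 2,"jaw": 4.8},
    {"x": 3.5,"y": -1.84,"z": 3,"jaw": 4.8},
    {"x": 3.5,"y": -1.84,"z": 3,"jaw": 4.8},
    {"x": 3.4,"y": -1.84,"z": 3,"jaw": 4.8}
  ]
}}

```text
schema error: expected keys x, y, z, rx, ry, rz, jaw
```

```bash
python3 - <<'E'
from h import *
s=snapshot("scene"); t=snapshot("top")
go([.484,-.285,.04])
a=cv2.resize(s["img"][200:350,100:260],(400,375),interpolation=cv2.INTER_CUBIC)
b=cv2.resize(t["img"][150:300,360:520],(400,375),interpolation=cv2.INTER_CUBIC)
cv2.imwrite("pics/near.png",np.hstack([a,b])[...,::-1])
E
```

```text
clk 0.2 tcp [ 0.2252 -0.5826  0.2492] toolshift cm [ 34.87 -18.41  20.94] tilt to down [-0.0011  0.      0.    ] F [0.8 0.  0. ] op 8.77
```

View pics/near.png

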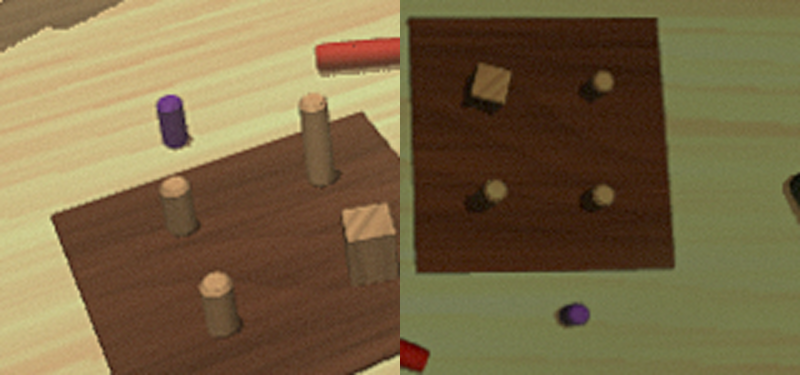

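The calls were refused because every row needs all its keys, so nothing moved and the picture shows the unchanged scene. I'll resend with full rows.

Emit:
{"method": "send_rows", "body": {
  "motion": [
    {"x": 3.5,"y": -1.84,"z": 0,"rx": 0,"ry": 0,"rz": 0,"jaw": 4.8},
    {"x": 3.5,"y": -1.84,"z": 0,"rx": 0,"ry": 0,"rz": 0,"jaw": 4.8},
    {"x": 3.5,"y": -1.84,"z": 0,"rx": 0,"ry": 0,"rz": 0,"jaw": 4.8},
    {"x": 3.5,"y": -1.84,"z": 0,"rx": 0,"ry": 0,"rz": 0,"jaw": 4.8},
    {"x": 3.5,"y": -1.84,"z": 0,"rx": 0,"ry": 0,"rz": 0,"jaw": 4.8}
  ],
  "grip_force": 15
}}

```text
clock: 0.7
tool_pos: [0.3562, -0.4328, 0.2496]
eef_rot: [0.983, 0.183, -0.0, -0.0]
contact_force: [0.8, -0.2, 0.3]
opening: 0.575
finger_force: 0.0
```

Emit:
{"method": "send_rows", "body": {
  "motion": [
    {"x": 3.5,"y": -1.84,"z": 1.5,"rx": 0,"ry": 0,"rz": 0,"jaw": 4.8},
    {"x": 3.5,"y": -1.84,"z": 2,"rx": 0,"ry": 0,"rz": 0,"jaw": 4.8},
    {"x": 3.5,"y": -1.84,"z": 3,"rx": 0,"ry": 0,"rz": 0,"jaw": 4.8},
    {"x": 3.5,"y": -1.84,"z": 3,"rx": 0,"ry": 0,"rz": 0,"jaw": 4.8},
    {"x": 3.4,"y": -1.84,"z": 3,"rx": 0,"ry": 0,"rz": 0,"jaw": 4.8}
  ]
}}

```text
clock: 1.2
tool_pos: [0.4857, -0.2843, 0.1237]
eef_rot: [0.983, 0.183, 0.0, 0.0]
contact_force: [-0.3, 0.1, -0.4]
opening: 0.54
finger_force: 0.0
```

```bash
python3 - <<'E'
from h import *
s=snapshot("scene"); t=snapshot("top")
go([.484,-.285,.04])
a=cv2.resize(s["img"][200:350,100:260],(400,375),interpolation=cv2.INTER_CUBIC)
b=cv2.resize(t["img"][150:300,360:520],(400,375),interpolation=cv2.INTER_CUBIC)
cv2.imwrite("pics/near2.png",np.hstack([a,b])[...,::-1])
E
```

```text
clk 1.3 tcp [ 0.4875 -0.2775  0.1212] toolshift cm [-0.61  0.63  8.11] tilt to down [-0.0075 -0.0007  0.    ] F [-0.4  0.3  0.5] op 4.83
```

View pics/near2.png

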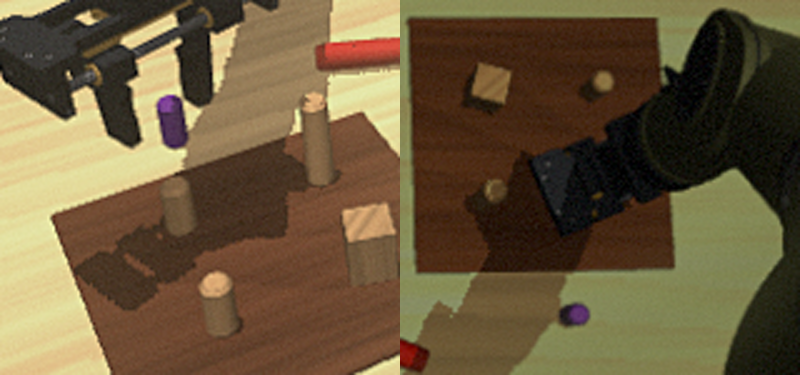

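The gripper is over dowel a: the scene view shows the fingertips straddling it from above, at crop (120,130) and (195,90). I let it settle, then descend.

Emit:
{"method": "send_rows", "body": {
  "motion": [
    {"x": 0,"y": 0,"z": 0,"rx": 0,"ry": 0,"rz": 0,"jaw": 4.8},
    {"x": 0,"y": 0,"z": 0,"rx": 0,"ry": 0,"rz": 0,"jaw": 4.8},
    {"x": 0,"y": 0,"z": 1,"rx": 0,"ry": 0,"rz": 0,"jaw": 4.8},
    {"x": 0,"y": 0,"z": 1,"rx": 0,"ry": 0,"rz": 0,"jaw": 4.8},
    {"x": 0,"y": 0,"z": 1,"rx": 0,"ry": 0,"rz": 0,"jaw": 4.8}
  ]
}}

```text
clock: 1.8
tool_pos: [0.484, -0.2864, 0.0941]
eef_rot: [0.983, 0.183, -0.0, 0.0]
contact_force: [-1.1, -0.2, -0.3]
opening: 0.54
finger_force: 0.0
```

```bash
python3 - <<'E'
from h import *
snapshot("top")
go([.484,-.285,.04])
E
```

```text
clk 1.85 tcp [ 0.4832 -0.2856  0.0926] toolshift cm [ 0.11 -0.02  5.26] tilt to down [-0.0018  0.0019 -0.    ] F [ 0.6  0.1 -1.5] op 4.81
```

Emit:
{"method": "send_rows", "body": {
  "motion": [
    {"x": 0,"y": 0,"z": 1.5,"rx": 0,"ry": 0,"rz": 0,"jaw": 4.8},
    {"x": 0,"y": 0,"z": 1.5,"rx": 0,"ry": 0,"rz": 0,"jaw": 4.8},
    {"x": 0,"y": 0,"z": 1.3,"rx": 0,"ry": 0,"rz": 0,"jaw": 4.8},
    {"x": 0,"y": 0,"z": 1,"rx": 0,"ry": 0,"rz": 0,"jaw": 4.8},
    {"x": 0,"y": 0,"z": 0,"rx": 0,"ry": 0,"rz": 0,"jaw": 4.8}
  ]
}}

```text
clock: 2.35
tool_pos: [0.4836, -0.285, 0.0401]
eef_rot: [0.983, 0.183, -0.001, -0.001]
contact_force: [-0.7, -0.4, 0.4]
opening: 0.545
finger_force: 0.0
```

Emit:
{"method": "send_rows", "body": {
  "motion": [
    {"x": 0,"y": 0,"z": 0,"rx": 0,"ry": 0,"rz": 0,"jaw": 3.2},
    {"x": 0,"y": 0,"z": 0,"rx": 0,"ry": 0,"rz": 0,"jaw": 2.6},
    {"x": 0,"y": 0,"z": 0,"rx": 0,"ry": 0,"rz": 0,"jaw": 1.5},
    {"x": 0,"y": 0,"z": 0,"rx": 0,"ry": 0,"rz": 0,"jaw": 1.5},
    {"x": 0,"y": 0,"z": 0,"rx": 0,"ry": 0,"rz": 0,"jaw": 1.5}
  ],
  "grip_force": 15
}}

```text
clock: 2.85
tool_pos: [0.4848, -0.2857, 0.0421]
eef_rot: [0.983, 0.183, 0.0, 0.0]
contact_force: [0.2, 0.6, 1.3]
opening: 0.246
finger_force: 14.7
```

Gripped at 22 mm with 15 N. I lift.

Emit:
{"method": "send_rows", "body": {
  "motion": [
    {"x": 0,"y": 0,"z": -2,"rx": 0,"ry": 0,"rz": 0,"jaw": 1.5},
    {"x": 0,"y": 0,"z": -4,"rx": 0,"ry": 0,"rz": 0,"jaw": 1.5},
    {"x": 0,"y": 0,"z": -5,"rx": 0,"ry": 0,"rz": 0,"jaw": 1.5},
    {"x": 0,"y": 0,"z": -5,"rx": 0,"ry": 0,"rz": 0,"jaw": 1.5},
    {"x": 0,"y": 0,"z": -4,"rx": 0,"ry": 0,"rz": 0,"jaw": 1.5}
  ]
}}

```text
clock: 3.35
tool_pos: [0.4847, -0.2857, 0.2447]
eef_rot: [0.983, 0.183, 0.001, 0.001]
contact_force: [0.9, -0.4, -0.6]
opening: 0.244
finger_force: 14.7
```

```bash
python3 - <<'E'
from h import *
s=snapshot("scene"); t=snapshot("top")
go([.494,.217,.24])
P=np.array(get_state()["tool_pos"])
c=proj(s,P)[0].astype(int); print(c, proj(s,P-[0,0,.034]))
cv2.imwrite("pics/held.png",cv2.resize(s["img"][c[1]-40:c[1]+60,c[0]-60:c[0]+60],None,fx=5,fy=5,interpolation=cv2.INTER_CUBIC)[...,::-1])
E
```

```text
clk 3.45 tcp [ 0.4876 -0.2871  0.2475] toolshift cm [ 18.75 -46.8    0.49] tilt to down [ 0.0088 -0.008  -0.    ] F [ 0.8 -0.5 -1.2] op 2.14
[150 180] [[153.92094747 198.29575756]]
```

View pics/held.png

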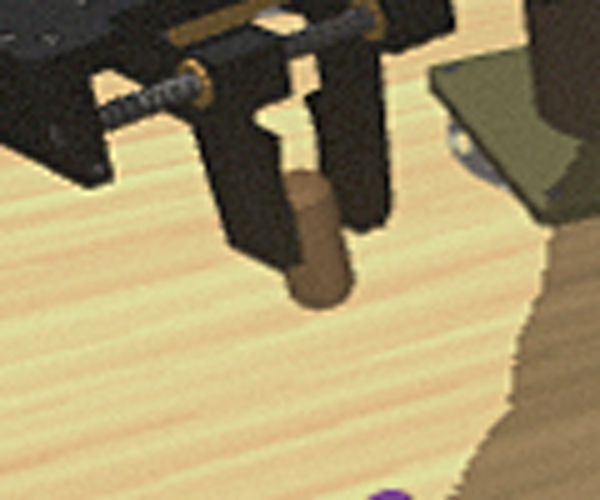

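The dowel is held upright and centred: its bottom is at crop (321,297) and I expected (319,291), so it is within about 2 mm. I carry it to the funnel.

Emit:
{"method": "send_rows", "body": {
  "motion": [
    {"x": 1.27,"y": -3.1,"z": 0,"rx": 0,"ry": 0,"rz": 0,"jaw": 1.5},
    {"x": 1.27,"y": -3.1,"z": 0,"rx": 0,"ry": 0,"rz": 0,"jaw": 1.5},
    {"x": 1.27,"y": -3.1,"z": 0,"rx": 0,"ry": 0,"rz": 0,"jaw": 1.5},
    {"x": 1.27,"y": -3.1,"z": 0,"rx": 0,"ry": 0,"rz": 0,"jaw": 1.5},
    {"x": 1.27,"y": -3.1,"z": 0,"rx": 0,"ry": 0,"rz": 0,"jaw": 1.5}
  ]
}}

```text
clock: 3.95
tool_pos: [0.4871, -0.1167, 0.241]
eef_rot: [0.983, 0.183, -0.001, -0.0]
contact_force: [0.8, -0.0, -0.0]
opening: 0.244
finger_force: 14.7
```

Emit:
{"method": "send_rows", "body": {
  "motion": [
    {"x": 1.27,"y": -3.1,"z": 0,"rx": 0,"ry": 0,"rz": 0,"jaw": 1.5},
    {"x": 1.27,"y": -3.1,"z": 0,"rx": 0,"ry": 0,"rz": 0,"jaw": 1.5},
    {"x": 1.27,"y": -3.1,"z": 0,"rx": 0,"ry": 0,"rz": 0,"jaw": 1.5},
    {"x": 1.27,"y": -3.1,"z": 0,"rx": 0,"ry": 0,"rz": 0,"jaw": 1.5},
    {"x": 1.27,"y": -3.1,"z": 0,"rx": 0,"ry": 0,"rz": 0,"jaw": 1.5}
  ]
}}

```text
clock: 4.45
tool_pos: [0.4905, 0.0506, 0.241]
eef_rot: [0.983, 0.183, -0.001, 0.0]
contact_force: [0.3, -0.3, -0.6]
opening: 0.246
finger_force: 14.7
```

Emit:
{"method": "send_rows", "body": {
  "motion": [
    {"x": 1.27,"y": -3.1,"z": 0,"rx": 0,"ry": 0,"rz": 0,"jaw": 1.5},
    {"x": 1.27,"y": -3.1,"z": 0,"rx": 0,"ry": 0,"rz": 0,"jaw": 1.5},
    {"x": 1.27,"y": -3.1,"z": 0,"rx": 0,"ry": 0,"rz": 0,"jaw": 1.5},
    {"x": 1.27,"y": -3.1,"z": 0,"rx": 0,"ry": 0,"rz": 0,"jaw": 1.5},
    {"x": 1.27,"y": -3.1,"z": 0,"rx": 0,"ry": 0,"rz": 0,"jaw": 1.5}
  ]
}}

```text
clock: 4.95
tool_pos: [0.4939, 0.2179, 0.2409]
eef_rot: [0.983, 0.183, -0.001, 0.0]
contact_force: [0.8, -0.1, -0.5]
opening: 0.247
finger_force: 14.7
```

Emit:
{"method": "send_rows", "body": {
  "motion": [
    {"x": 0,"y": 0,"z": 0,"rx": 0,"ry": 0,"rz": 0,"jaw": 1.5},
    {"x": 0,"y": 0,"z": 0,"rx": 0,"ry": 0,"rz": 0,"jaw": 1.5},
    {"x": 0,"y": 0,"z": 0,"rx": 0,"ry": 0,"rz": 0,"jaw": 1.5},
    {"x": 0,"y": 0,"z": 0,"rx": 0,"ry": 0,"rz": 0,"jaw": 1.5},
    {"x": 0,"y": 0,"z": 0,"rx": 0,"ry": 0,"rz": 0,"jaw": 1.5}
  ]
}}

```text
clock: 5.45
tool_pos: [0.4948, 0.2156, 0.2417]
eef_rot: [0.983, 0.182, -0.0, 0.0]
contact_force: [-0.3, 0.3, -0.2]
opening: 0.248
finger_force: 14.7
```

```bash
python3 - <<'E'
from h import *
s=snapshot("scene"); t=snapshot("top")
go([.494,.217,.162])
P=np.array(get_state()["tool_pos"])
c=proj(s,P)[0].astype(int); print(c, proj(s,P-[0,0,.034]))
cv2.imwrite("pics/over.png",cv2.resize(s["img"][c[1]-50:c[1]+70,c[0]-60:c[0]+60],None,fx=5,fy=5,interpolation=cv2.INTER_CUBIC)[...,::-1])
E
```

```text
clk 5.55 tcp [0.4947 0.2161 0.2418] toolshift cm [-0.04 -0.11  7.98] tilt to down [0.0003 0.     0.    ] F [-0.1  0.5 -0.2] op 2.18
[395 126] [[393.88916188 141.55632154]]
```

View pics/over.png

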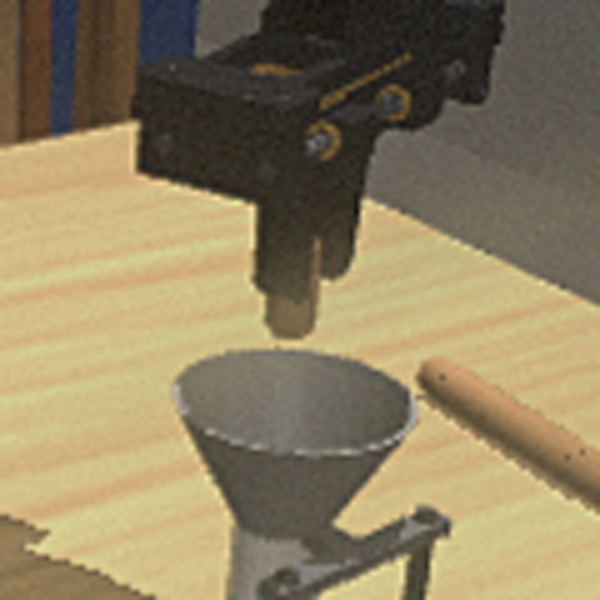

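The dowel hangs over the mouth: its bottom is at crop (291,328) and the rim centre at (295,402). A 2 mm shift towards +y is enough before lowering.

Emit:
{"method": "send_rows", "body": {
  "motion": [
    {"x": 0,"y": -0.2,"z": 2,"rx": 0,"ry": 0,"rz": 0,"jaw": 1.5},
    {"x": 0,"y": 0,"z": 2,"rx": 0,"ry": 0,"rz": 0,"jaw": 1.5},
    {"x": 0,"y": 0,"z": 2,"rx": 0,"ry": 0,"rz": 0,"jaw": 1.5},
    {"x": 0,"y": 0,"z": 1.8,"rx": 0,"ry": 0,"rz": 0,"jaw": 1.5},
    {"x": 0,"y": 0,"z": 0,"rx": 0,"ry": 0,"rz": 0,"jaw": 1.5}
  ]
}}

```text
clock: 6.05
tool_pos: [0.4926, 0.2178, 0.1619]
eef_rot: [0.983, 0.183, -0.002, 0.001]
contact_force: [-0.5, -0.6, 0.8]
opening: 0.245
finger_force: 14.7
```

Emit:
{"method": "send_rows", "body": {
  "motion": [
    {"x": 0,"y": 0,"z": 0,"rx": 0,"ry": 0,"rz": 0,"jaw": 1.5},
    {"x": 0,"y": 0,"z": 0,"rx": 0,"ry": 0,"rz": 0,"jaw": 1.5},
    {"x": 0,"y": 0,"z": 0,"rx": 0,"ry": 0,"rz": 0,"jaw": 3},
    {"x": 0,"y": 0,"z": 0,"rx": 0,"ry": 0,"rz": 0,"jaw": 3},
    {"x": 0,"y": 0,"z": 0,"rx": 0,"ry": 0,"rz": 0,"jaw": 3}
  ]
}}

```text
clock: 6.55
tool_pos: [0.4941, 0.2188, 0.1642]
eef_rot: [0.983, 0.183, 0.0, -0.0]
contact_force: [-0.4, -0.9, 0.7]
opening: 0.336
finger_force: 0.0
```

Emit:
{"method": "send_rows", "body": {
  "motion": [
    {"x": 0,"y": 0,"z": 0,"rx": 0,"ry": 0,"rz": 0,"jaw": 3},
    {"x": 0,"y": 0,"z": -2,"rx": 0,"ry": 0,"rz": 0,"jaw": 3},
    {"x": 0,"y": 0,"z": -2,"rx": 0,"ry": 0,"rz": 0,"jaw": 3},
    {"x": 0,"y": 0,"z": -2,"rx": 0,"ry": 0,"rz": 0,"jaw": 3},
    {"x": 0,"y": 0,"z": -2,"rx": 0,"ry": 0,"rz": 0,"jaw": 3}
  ]
}}

```text
clock: 7.05
tool_pos: [0.4937, 0.2187, 0.2445]
eef_rot: [0.983, 0.183, -0.0, 0.0]
contact_force: [0.7, 0.8, -0.2]
opening: 0.342
finger_force: 0.0
```

```bash
python3 - <<'E'
from h import *
s=snapshot("scene"); t=snapshot("top")
go([.594,-.291,.24])
a=cv2.resize(s["img"][100:240,340:450],(440,560),interpolation=cv2.INTER_CUBIC)
b=cv2.resize(t["img"][160:260,180:260],(340,425),interpolation=cv2.INTER_CUBIC)
o=np.zeros((560,780,3),np.uint8);o[:,:440]=a;o[:425,440:]=b
cv2.imwrite("pics/drop1.png",o[...,::-1])
E
```

```text
clk 7.15 tcp [0.4953 0.2195 0.246 ] toolshift cm [-9.19 51.17  0.52] tilt to down [-0.0006 -0.0053  0.    ] F [-0.5  0.3  0.3] op 2.97
```

View pics/drop1.png

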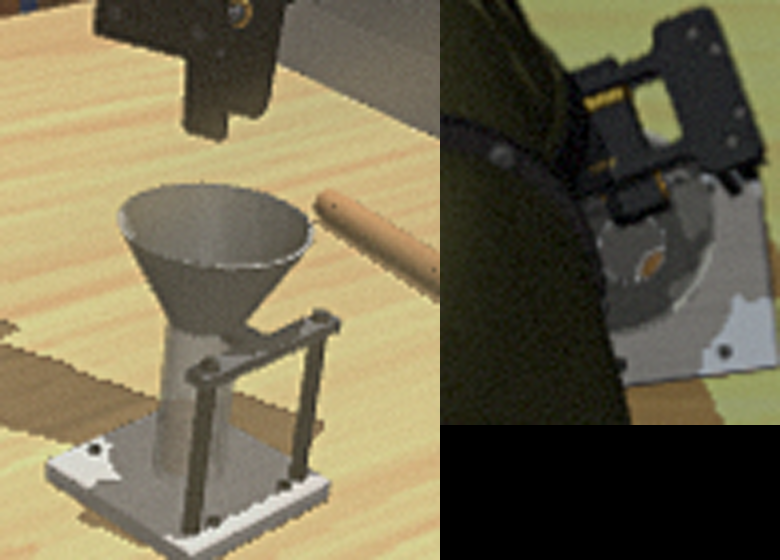

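In the scene view the dowel shows as a brown shade in the tube at crop (190,450). The top view shows wood down the throat at (650,262), so dowel a is in the tube. Next is dowel b at (0.595, -0.291).

Emit:
{"method": "send_rows", "body": {
  "motion": [
    {"x": -0.6,"y": 3.41,"z": 0,"rx": 0,"ry": 0,"rz": 0,"jaw": 4.8},
    {"x": -0.6,"y": 3.41,"z": 0,"rx": 0,"ry": 0,"rz": 0,"jaw": 4.8},
    {"x": -0.6,"y": 3.41,"z": 0,"rx": 0,"ry": 0,"rz": 0,"jaw": 4.8},
    {"x": -0.6,"y": 3.41,"z": 0,"rx": 0,"ry": 0,"rz": 0,"jaw": 4.8},
    {"x": -0.6,"y": 3.41,"z": 0,"rx": 0,"ry": 0,"rz": 0,"jaw": 4.8}
  ]
}}

```text
clock: 7.65
tool_pos: [0.5269, 0.0475, 0.2427]
eef_rot: [0.983, 0.184, -0.001, 0.0]
contact_force: [0.2, 0.1, 0.4]
opening: 0.541
finger_force: 0.0
```

Emit:
{"method": "send_rows", "body": {
  "motion": [
    {"x": -0.6,"y": 3.41,"z": 0,"rx": 0,"ry": 0,"rz": 0,"jaw": 4.8},
    {"x": -0.6,"y": 3.41,"z": 0,"rx": 0,"ry": 0,"rz": 0,"jaw": 4.8},
    {"x": -0.6,"y": 3.41,"z": 0,"rx": 0,"ry": 0,"rz": 0,"jaw": 4.8},
    {"x": -0.6,"y": 3.41,"z": 0,"rx": 0,"ry": 0,"rz": 0,"jaw": 4.8},
    {"x": -0.6,"y": 3.41,"z": 0,"rx": 0,"ry": 0,"rz": 0,"jaw": 4.8}
  ]
}}

```text
clock: 8.15
tool_pos: [0.5604, -0.1223, 0.2426]
eef_rot: [0.983, 0.183, -0.001, -0.0]
contact_force: [-0.0, -0.5, 1.2]
opening: 0.546
finger_force: 0.0
```

Emit:
{"method": "send_rows", "body": {
  "motion": [
    {"x": -0.6,"y": 3.41,"z": 0,"rx": 0,"ry": 0,"rz": 0,"jaw": 4.8},
    {"x": -0.6,"y": 3.41,"z": 0,"rx": 0,"ry": 0,"rz": 0,"jaw": 4.8},
    {"x": -0.6,"y": 3.41,"z": 0,"rx": 0,"ry": 0,"rz": 0,"jaw": 4.8},
    {"x": -0.6,"y": 3.41,"z": 0,"rx": 0,"ry": 0,"rz": 0,"jaw": 4.8},
    {"x": -0.6,"y": 3.41,"z": 0,"rx": 0,"ry": 0,"rz": 0,"jaw": 4.8}
  ]
}}

```text
clock: 8.65
tool_pos: [0.5939, -0.292, 0.2423]
eef_rot: [0.983, 0.183, -0.001, -0.001]
contact_force: [0.6, 0.3, 0.2]
opening: 0.543
finger_force: 0.0
```

Emit:
{"method": "send_rows", "body": {
  "motion": [
    {"x": 0,"y": 0,"z": 3,"rx": 0,"ry": 0,"rz": 0,"jaw": 4.8},
    {"x": 0,"y": 0,"z": 4,"rx": 0,"ry": 0,"rz": 0,"jaw": 4.8},
    {"x": 0,"y": 0,"z": 4,"rx": 0,"ry": 0,"rz": 0,"jaw": 4.8},
    {"x": 0,"y": 0,"z": 3,"rx": 0,"ry": 0,"rz": 0,"jaw": 4.8},
    {"x": 0,"y": 0,"z": 0,"rx": 0,"ry": 0,"rz": 0,"jaw": 4.8}
  ]
}}

```text
clock: 9.15
tool_pos: [0.5904, -0.289, 0.0981]
eef_rot: [0.983, 0.184, -0.005, -0.003]
contact_force: [0.2, 0.7, 0.0]
opening: 0.545
finger_force: 0.0
```

```bash
python3 - <<'E'
from h import *
snapshot("top");snapshot("top")
go([.595,-.291,.04])
E
```

```text
clk 9.25 tcp [ 0.5941 -0.2907  0.1032] toolshift cm [0.08 0.07 6.32] tilt to down [-0.0008  0.0008  0.    ] F [ 0.4 -0.4  1.3] op 4.81
```

Emit:
{"method": "send_rows", "body": {
  "motion": [
    {"x": 0.1,"y": 0,"z": 1.5,"rx": 0,"ry": 0,"rz": 0,"jaw": 4.8},
    {"x": 0,"y": 0,"z": 2,"rx": 0,"ry": 0,"rz": 0,"jaw": 4.8},
    {"x": 0,"y": 0,"z": 1.6,"rx": 0,"ry": 0,"rz": 0,"jaw": 4.8},
    {"x": 0,"y": 0,"z": 1.1,"rx": 0,"ry": 0,"rz": 0,"jaw": 4.8},
    {"x": 0,"y": 0,"z": 0,"rx": 0,"ry": 0,"rz": 0,"jaw": 4.8}
  ]
}}

```text
clock: 9.75
tool_pos: [0.5944, -0.29, 0.0403]
eef_rot: [0.983, 0.183, -0.001, -0.001]
contact_force: [0.0, -0.9, -0.0]
opening: 0.545
finger_force: 0.0
```

Emit:
{"method": "send_rows", "body": {
  "motion": [
    {"x": 0,"y": 0,"z": 0,"rx": 0,"ry": 0,"rz": 0,"jaw": 3.2},
    {"x": 0,"y": 0,"z": 0,"rx": 0,"ry": 0,"rz": 0,"jaw": 2.6},
    {"x": 0,"y": 0,"z": 0,"rx": 0,"ry": 0,"rz": 0,"jaw": 1.5},
    {"x": 0,"y": 0,"z": 0,"rx": 0,"ry": 0,"rz": 0,"jaw": 1.5},
    {"x": 0,"y": 0,"z": 0,"rx": 0,"ry": 0,"rz": 0,"jaw": 1.5}
  ],
  "grip_force": 15
}}

```text
clock: 10.25
tool_pos: [0.5957, -0.2907, 0.0424]
eef_rot: [0.983, 0.183, 0.001, 0.0]
contact_force: [0.3, 0.3, 1.3]
opening: 0.243
finger_force: 14.9
```

Dowel b is gripped at 22 mm. I lift it and carry it back.

Emit:
{"method": "send_rows", "body": {
  "motion": [
    {"x": 0,"y": 0,"z": -2,"rx": 0,"ry": 0,"rz": 0,"jaw": 1.5},
    {"x": 0,"y": 0,"z": -4,"rx": 0,"ry": 0,"rz": 0,"jaw": 1.5},
    {"x": 0,"y": 0,"z": -5,"rx": 0,"ry": 0,"rz": 0,"jaw": 1.5},
    {"x": 0,"y": 0,"z": -5,"rx": 0,"ry": 0,"rz": 0,"jaw": 1.5},
    {"x": 0,"y": 0,"z": -4,"rx": 0,"ry": 0,"rz": 0,"jaw": 1.5}
  ]
}}

```text
clock: 10.75
tool_pos: [0.5957, -0.2907, 0.245]
eef_rot: [0.983, 0.183, 0.001, 0.001]
contact_force: [0.5, -0.2, 0.4]
opening: 0.24
finger_force: 14.9
```

Emit:
{"method": "send_rows", "body": {
  "motion": [
    {"x": 0.59,"y": -3.41,"z": 0,"rx": 0,"ry": 0,"rz": 0,"jaw": 1.5},
    {"x": 0.59,"y": -3.41,"z": 0,"rx": 0,"ry": 0,"rz": 0,"jaw": 1.5},
    {"x": 0.59,"y": -3.41,"z": 0,"rx": 0,"ry": 0,"rz": 0,"jaw": 1.5},
    {"x": 0.59,"y": -3.41,"z": 0,"rx": 0,"ry": 0,"rz": 0,"jaw": 1.5},
    {"x": 0.59,"y": -3.41,"z": 0,"rx": 0,"ry": 0,"rz": 0,"jaw": 1.5}
  ]
}}

```text
clock: 11.25
tool_pos: [0.5607, -0.1195, 0.2419]
eef_rot: [0.983, 0.183, 0.0, 0.0]
contact_force: [-0.3, -0.1, -0.2]
opening: 0.242
finger_force: 14.9
```

Emit:
{"method": "send_rows", "body": {
  "motion": [
    {"x": 0.59,"y": -3.41,"z": 0,"rx": 0,"ry": 0,"rz": 0,"jaw": 1.5},
    {"x": 0.59,"y": -3.41,"z": 0,"rx": 0,"ry": 0,"rz": 0,"jaw": 1.5},
    {"x": 0.59,"y": -3.41,"z": 0,"rx": 0,"ry": 0,"rz": 0,"jaw": 1.5},
    {"x": 0.59,"y": -3.41,"z": 0,"rx": 0,"ry": 0,"rz": 0,"jaw": 1.5},
    {"x": 0.59,"y": -3.41,"z": 0,"rx": 0,"ry": 0,"rz": 0,"jaw": 1.5}
  ]
}}

```text
clock: 11.75
tool_pos: [0.5269, 0.0502, 0.2419]
eef_rot: [0.983, 0.183, 0.0, 0.0]
contact_force: [0.3, 0.0, -0.3]
opening: 0.242
finger_force: 14.9
```

Emit:
{"method": "send_rows", "body": {
  "motion": [
    {"x": 0.59,"y": -3.41,"z": 0,"rx": 0,"ry": 0,"rz": 0,"jaw": 1.5},
    {"x": 0.59,"y": -3.41,"z": 0,"rx": 0,"ry": 0,"rz": 0,"jaw": 1.5},
    {"x": 0.59,"y": -3.41,"z": 0,"rx": 0,"ry": 0,"rz": 0,"jaw": 1.5},
    {"x": 0.59,"y": -3.41,"z": 0,"rx": 0,"ry": 0,"rz": 0,"jaw": 1.5},
    {"x": 0.59,"y": -3.41,"z": 0,"rx": 0,"ry": 0,"rz": 0,"jaw": 1.5}
  ]
}}

```text
clock: 12.25
tool_pos: [0.4929, 0.2199, 0.2419]
eef_rot: [0.983, 0.183, 0.0, 0.0]
contact_force: [0.1, 0.0, 0.1]
opening: 0.245
finger_force: 14.9
```

Emit:
{"method": "send_rows", "body": {
  "motion": [
    {"x": 0,"y": 0,"z": 0,"rx": 0,"ry": 0,"rz": 0,"jaw": 1.5},
    {"x": 0,"y": 0,"z": 0,"rx": 0,"ry": 0,"rz": 0,"jaw": 1.5},
    {"x": 0,"y": 0,"z": 0,"rx": 0,"ry": 0,"rz": 0,"jaw": 1.5},
    {"x": 0,"y": 0,"z": 0,"rx": 0,"ry": 0,"rz": 0,"jaw": 1.5},
    {"x": 0,"y": 0,"z": 0,"rx": 0,"ry": 0,"rz": 0,"jaw": 1.5}
  ]
}}

```text
clock: 12.75
tool_pos: [0.4938, 0.2172, 0.2417]
eef_rot: [0.983, 0.182, 0.0, 0.0]
contact_force: [-0.0, -0.5, -0.1]
opening: 0.247
finger_force: 14.9
```

```bash
python3 - <<'E'
from h import *
s=snapshot("scene")
go([.494,.218,.162])
P=np.array(get_state()["tool_pos"]); print(proj(s,P-[0,0,.027]))
# dowel: brown strip between fingertips and bottom
im=s["img"]; hsv=cv2.cvtColor(im,cv2.COLOR_RGB2HSV)
for v in range(128,146): print(v,[("%d,%d"%(hsv[v,u,2],hsv[v,u,1])) for u in range(382,406,2)])
E
```

```text
clk 12.8 tcp [0.4937 0.2175 0.2417] toolshift cm [ 0.04 -0.04  7.97] tilt to down [ 0.0004  0.     -0.    ] F [-0.9 -0.3  0.5] op 2.15
[[394.42761334 138.2323198 ]]
128 ['210,106', '210,102', '105,90', '66,77', '72,85', '67,103', '75,78', '72,78', '114,110', '75,88', '80,89', '68,86']
129 ['211,98', '210,100', '100,97', '67,84', '73,87', '76,77', '79,81', '75,88', '121,105', '83,89', '82,93', '72,78']
130 ['208,96', '214,94', '101,88', '70,80', '76,81', '75,92', '76,97', '79,90', '110,107', '85,84', '82,90', '128,90']
131 ['208,90', '211,88', '103,92', '77,93', '75,85', '79,87', '81,85', '78,82', '115,102', '146,86', '132,91', '211,93']
132 ['208,90', '209,93', '111,87', '71,90', '78,85', '84,88', '87,76', '79,90', '107,110', '214,89', '207,89', '201,90']
133 ['207,92', '207,92', '154,86', '86,95', '84,88', '85,93', '87,91', '84,88', '108,99', '208,92', '202,91', '197,96']
134 ['209,88', '210,86', '218,85', '154,89', '86,95', '86,92', '89,74', '92,80', '109,101', '205,95', '204,90', '199,86']
135 ['210,90', '204,93', '210,95', '189,96', '117,102', '103,92', '94,84', '105,97', '122,98
[... 603 characters left out ...]
125,108', '130,96', '122,105', '171,89', '204,84', '202,83', '200,89']
141 ['206,80', '207,84', '205,90', '168,88', '120,100', '126,99', '129,101', '126,101', '175,87', '206,88', '203,94', '206,90']
142 ['207,87', '201,86', '202,87', '207,86', '129,95', '124,97', '123,106', '128,92', '196,92', '206,92', '202,90', '206,93']
143 ['203,90', '204,88', '204,85', '203,89', '193,92', '124,105', '125,98', '145,93', '207,92', '204,93', '207,91', '202,90']
144 ['203,88', '206,88', '207,92', '207,91', '205,92', '214,94', '220,92', '212,91', '207,92', '206,88', '206,85', '206,88']
145 ['203,92', '203,89', '200,92', '201,95', '161,92', '205,88', '203,88', '204,90', '204,88', '209,87', '210,87', '210,86']
```

Dowel b sits in the same place in the grip as dowel a did: it spans columns 388 to 398 and I expected a centre at 394. I use the same lowering and release.

Emit:
{"method": "send_rows", "body": {
  "motion": [
    {"x": 0,"y": -0.1,"z": 2,"rx": 0,"ry": 0,"rz": 0,"jaw": 1.5},
    {"x": 0,"y": 0,"z": 2,"rx": 0,"ry": 0,"rz": 0,"jaw": 1.5},
    {"x": 0,"y": 0,"z": 2,"rx": 0,"ry": 0,"rz": 0,"jaw": 1.5},
    {"x": 0,"y": 0,"z": 1.8,"rx": 0,"ry": 0,"rz": 0,"jaw": 1.5},
    {"x": 0,"y": 0,"z": 0,"rx": 0,"ry": 0,"rz": 0,"jaw": 1.5}
  ]
}}

```text
clock: 13.3
tool_pos: [0.4918, 0.2184, 0.1618]
eef_rot: [0.983, 0.183, -0.002, 0.001]
contact_force: [-0.7, -0.3, -0.3]
opening: 0.243
finger_force: 14.9
```

Emit:
{"method": "send_rows", "body": {
  "motion": [
    {"x": 0,"y": 0,"z": 0,"rx": 0,"ry": 0,"rz": 0,"jaw": 1.5},
    {"x": 0,"y": 0,"z": 0,"rx": 0,"ry": 0,"rz": 0,"jaw": 1.5},
    {"x": 0,"y": 0,"z": 0,"rx": 0,"ry": 0,"rz": 0,"jaw": 3},
    {"x": 0,"y": 0,"z": 0,"rx": 0,"ry": 0,"rz": 0,"jaw": 3},
    {"x": 0,"y": 0,"z": 0,"rx": 0,"ry": 0,"rz": 0,"jaw": 3}
  ]
}}

```text
clock: 13.8
tool_pos: [0.4933, 0.2196, 0.1642]
eef_rot: [0.983, 0.183, 0.0, -0.0]
contact_force: [-0.3, -0.4, -0.3]
opening: 0.342
finger_force: 0.0
```

Emit:
{"method": "send_rows", "body": {
  "motion": [
    {"x": 0,"y": 0,"z": 0,"rx": 0,"ry": 0,"rz": 0,"jaw": 3},
    {"x": 0,"y": 0,"z": -2,"rx": 0,"ry": 0,"rz": 0,"jaw": 3},
    {"x": 0,"y": 0,"z": -2,"rx": 0,"ry": 0,"rz": 0,"jaw": 3},
    {"x": 0,"y": 0,"z": -3,"rx": 0,"ry": 0,"rz": 0,"jaw": 3},
    {"x": 0,"y": 0,"z": -3,"rx": 0,"ry": 0,"rz": 0,"jaw": 3}
  ]
}}

```text
clock: 14.3
tool_pos: [0.4927, 0.2193, 0.2645]
eef_rot: [0.983, 0.183, -0.0, 0.0]
contact_force: [0.6, 0.4, 0.2]
opening: 0.34
finger_force: 0.0
```

Emit:
{"method": "send_rows", "body": {
  "motion": [
    {"x": -1,"y": 3,"z": 0,"rx": 0,"ry": 0,"rz": 0,"jaw": 3},
    {"x": -1,"y": 3,"z": 0,"rx": 0,"ry": 0,"rz": 0,"jaw": 3},
    {"x": -1,"y": 3,"z": 0,"rx": 0,"ry": 0,"rz": 0,"jaw": 3},
    {"x": -1,"y": 3,"z": 0,"rx": 0,"ry": 0,"rz": 0,"jaw": 3},
    {"x": -1,"y": 3,"z": 0,"rx": 0,"ry": 0,"rz": 0,"jaw": 3}
  ]
}}

```text
clock: 14.8
tool_pos: [0.5003, 0.0603, 0.2638]
eef_rot: [0.983, 0.183, 0.0, 0.0]
contact_force: [0.8, 0.2, 0.3]
opening: 0.343
finger_force: 0.0
```

```bash
python3 - <<'E'
from h import *
s=snapshot("scene"); t=snapshot("top")
go([.494,.218,.162])
a=cv2.resize(s["img"][130:240,340:440],(500,550),interpolation=cv2.INTER_CUBIC)
b=cv2.resize(t["img"][180:250,190:250],(300,350),interpolation=cv2.INTER_CUBIC)
o=np.zeros((550,800,3),np.uint8);o[:,:500]=a;o[:350,500:]=b
cv2.imwrite("pics/final.png",cv2.convertScaleAbs(o,alpha=1.4)[...,::-1])
E
```

```text
clk 14.9 tcp [0.5004 0.0559 0.2637] toolshift cm [  5.14 -15.42  10.12] tilt to down [ 0.0031  0.0017 -0.    ] F [-1.3 -0.6  0.2] op 3.0
```

View pics/final.png

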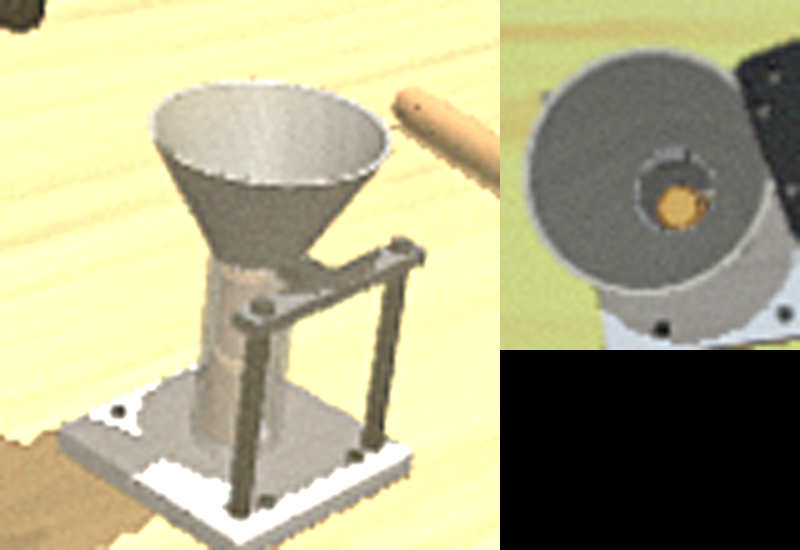

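The final picture shows two dowels stacked in the tube, with the joint at crop (228,358) and the upper face visible down the throat at (680,207). The gripper is clear, so I hand in.

```bash
python3 -c "
from plant import *
print(finish_job())"
```

```text
the job is handed in; nothing more can be done
None
```

Both short dowels are stacked in the clear tube, confirmed in the last camera picture with the gripper clear, and the job was handed in at about 15 s; the hand-in call gave no verdict.

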